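# Switch on the coin scale and tare its dish

## Robot

A 7-joint arm with a two-finger parallel gripper is mounted at the origin on the work surface. World frame = base frame: x ahead of the robot, y to its left, z up, the work surface at z = 0. Lengths are in m, angles in rad, forces in N, time in s.
With the tool pointing down it reaches from about 0.4 to 0.85 m from the base axis. Payload 10.4 kg.
Tool frame: the origin (TCP) lies on the centre line of the jaws, within the pads' length; the fingertips stand 22 mm ahead of it and the grasp point (between the pads) lies 3 mm ahead of it; x points along the fingers, z is the direction in which the jaws open and shut, and the axes are right-handed (so a half turn about x gives the same grasp; the last joint's range is limited). The gripper opens to 87 mm and grips with 3 to 60 N. Pads are 19 mm wide; open, the fingers measure 117 mm over their backs; the gripper's body (75 mm by 190 mm) begins 51 mm behind the grasp point.
Start: joints at [1.247, 0.332, -0.065, 1.46, 0.022, 1.35, -0.088], TCP at [0.185, -0.597, 0.245] pointing down, gripper open.
Joint ranges: [-2.6, 2.6], [-0.5, 2.12], [-1.47, 1.34], [0.16, 2.42], [-1.27, 4.41], [0.06, 2.06], [-2.6, 2.6]. Speed limits (rad/s): [2.22, 2.22, 2.79, 2.79, 3.14, 3.14, 3.14].

## Interface

Orientations are given as [roll, pitch, yaw] about the fixed x, y, z axes, in that order (R = Rz(yaw) Ry(pitch) Rx(roll)).
In Python, from cell import readout, viewer, job gives the robot as it stands.
- The arm moves only by the tool carry_out, never from a script. Its arguments are lists of equal length, an entry for each row: "offset": the shift along the world's x, y, z in mm, a list of three; "rot": the turn, a rotation vector about the world's x, y, z in degrees, a list of three; "claw": the opening, from 0 (shut) to 1 (fully open). A call has 1 to 20 rows; each row is the pose to reach, as a shift and turn from the pose measured when the call began; what a row does not reach only later rows make up. A row lasts 1/8 s, in which the tool goes at most 62.5 mm and 10.7 degrees, less where a joint would pass 70% of its speed; a pose out of reach is approached as far as the arm can. A call with a gripper value outside its range is refused whole. The fingers move at their own pace and stop on an object; "newtons" is the grip in N (left out, the last holds). Time passes only in rows, so rows that repeat a pose let the fingers close. It gives the time, the measured TCP pose, the force and the opening at its end, in the units of the state.
- readout.sense(): the state, without advancing time (a new reading comes with each control period).
- viewer.snapshot(name): name is "scene" or "top"; returns a dict with "img" (420x560x3 uint8, red, green, blue), "z_map" (420x560 float32, m along the optical axis (not along the pixel's ray), 0 where there is no reading), "fx", "fy", "cx", "cy" (pixels), "k1" (the pictures are not rectified: a ray, as slopes to the right and down, at radius r is drawn at 1 + k1 r^2 times it, then the intrinsics apply), "xyz" and "rotation" of the camera in the world. Camera axes: x right, y up, looking along -z (the intrinsics and any distortion apply to the point x, -y, -z); pixel columns grow to the right and rows downward; lengths in m; the calibration is good to about 2 mm. A picture is of the moment at which its call begins.
- job.job_done(): hands the job in, once; it reports no verdict.
Trained networks look in a picture, given as the dict that the camera call returned (one of the last four; its "shot" number tells which), for a name from the list of things; names that differ only in an ending like _2 or _b are one class to them, and where a whole thing is asked for, a point or a joint stands for the part that bears it (a point fixed in the world has none). Each returns a list of dicts, best first, with "conf" (0 to 1); they miss things now and then, are a little off and sometimes report something else, mostly with a low value. They report only what shows in the picture. A call takes as long as a camera call. They do not tell look-alikes from the thing itself.
- viewer.search_frame(picture, name): "extent" ([left, top, width, height] in pixels, round what is visible of it).
- viewer.mark_of(picture, name): "xy" ([column, row] in pixels: a listed point, or the origin of a listed thing).
The state is a dict: "t": time; "joints": joint angles; "joint_vel": joint speeds; "effort": joint torques, N m; "position": TCP position; "eef_rot": TCP orientation; "force": force on the tool from outside, world axes, zero at the start; "wrist_torque": the same for the moment, N m; "opening": finger opening in m.
Only numpy, scipy, OpenCV 4.12 (cv2) and the standard library are available. Lean on these libraries where they do the work, as an engineer would, in place of code of your own. Each camera call takes 0.05 s, during which the arm holds its last target. There are 200 camera calls.

## Task

The bench scale is switched off and the coin dish already stands on its pan: with the fingertips, get it ready to weigh a coin by pressing the raised end of the rocker fully down to switch it on, then pressing the square units key (the one next to the rocker), and last the long tare key that zeroes out the dish. Push each key fully down for a moment and let it spring back before going on. Do not press the other square key, keep off the pan and the dish, pick nothing up, and do not shift the scale or anything else on the counter.

Things in the scene. Friction and masses are not known exactly. Their poses are not given: they have to be found in the camera images.
- scale: White bench scale, 290 mm deep (x) x 240 wide (y), 3 kg, loose on rubber feet. Origin: centre of its underside; x points from its front edge to the pan, y to the left as seen from its front. The front 100 mm is a console sloping 8 degrees (30 mm high in front, 44 behind); housing behind it 48 mm high. Row on the console, y in mm: black rocker +85, units key +34, print key -14, tare key -76.
- rocker_raised_end (a point): Where to press the black rocker (32 mm front to back, 22 wide): on the top of its rear half, the one nearer the display, 3 mm from the end; moves with it. The pivot is crosswise at its middle, 13 mm from here, 4.5 mm above the console face. Off: the rear half is raised 0.40 rad. Fully on: this spot is about 5 mm lower, the rear half parallel to the console, 4.5 mm above it.
- power_rocker (a joint): Tilt of the power rocker, rad: 0 = off (rear half raised), 0.40 = fully on (rear half pressed down, end stop); counts as on above 0.30. It takes about 3 N at its end to move and stays at whatever angle it is left.
- units_key_top (a point): Centre of the top face of the units key, 20 x 20 mm square, the square key next to the rocker. The top stands 8 mm above the console face; z of this point is the outward normal of the key (tilted 8 degrees towards the front of the scale). Straight down is a good enough pressing direction.
- units_key (a joint): Travel of the units key, m: 0 = up, 0.004 = fully down (end stop). Sprung: 1.5 N to start, 3.5 N at the bottom; springs back by itself. Counts as pressed above 0.0028.
- print_key_top (a point): Centre of the top face of the print key, 20 x 20 mm square, the same make as the units key, between the units key and the tare key. Not to be pressed.
- print_key (a joint): Travel of the print key, m: 0 = up, 0.004 = fully down.
- tare_key_top (a point): Centre of the top face of the tare key, the long key at the right-hand end of the row, 20 mm front to back x 44 mm wide; otherwise like the units key.
- tare_key (a joint): Travel of the tare key, m: 0 = up, 0.004 = fully down; same springs as the units key, counts as pressed above 0.0028.
- pan: Round stainless weighing pan, 160 mm diameter, 3 mm thick, part of the scale; its centre is 50 mm behind the scale's origin. Origin: centre of its underside, 58 mm above the counter; its top is 61 mm above the counter. Not to be touched.
- dish: Cream ceramic dish, 96 mm across the rim, 24 mm high, 120 g, loose on the pan. Origin: centre of its underside. Not to be touched.
- turntable: Display turntable beside the scale: dark base, and an aluminium platter of 220 mm diameter that turns freely, its top 29 mm above the counter; three slabs lie on it. Origin: centre of the base's underside. Leave alone.
- slab1: Round clear acrylic slab with a coin in it, 62 mm diameter, 9 mm thick, loose on the platter. Origin: centre of its underside. Leave alone.
- slab2: Like slab1.
- slab3: Like slab1.
- loupe: Folding steel loupe lying open, 88 mm long (its x), 28 mm wide, 16 mm high, loose. Origin: on its underside near the middle. Leave alone.
- brass_weight: Squat brass counterweight with a knob, 44 mm diameter, 43 mm high, 340 g, loose. Origin: centre of its underside. Leave alone.
There are look-alikes about, which are no part of the job. Leave any pink or turquoise look-alike of the slab2 alone.

How it is judged:
On the way, in this order (a step that is already met when the one before it is completed fails the run):
1. the rocker is pressed over to on by the fingers (value of joint power_rocker above 0.3 rad and contact force between the fingers and scale above 0.5 N and value of joint each of units_key, tare_key below 0.001 m), for 0.05 s.
2. the units key is held fully down by the fingers, the tare key up (value of joint units_key above 0.0028 m and contact force between the fingers and scale above 0.5 N and value of joint tare_key below 0.001 m and value of joint power_rocker above 0.3 rad), for 0.1 s.
3. the tare key is held fully down by the fingers, the units key back up (value of joint tare_key above 0.0028 m and contact force between the fingers and scale above 0.5 N and value of joint units_key below 0.001 m and value of joint power_rocker above 0.3 rad), for 0.1 s.
At the end, for the whole second after the job is handed in: The rocker is on (past 0.30 of its 0.40 rad), all three keys are back up (within 1 mm), the dish stands upright on the pan (within 30 mm of its centre), the scale is within 15 mm of where it stood, and everything is at rest (value of joint power_rocker above 0.3 rad and value of joint each of units_key, print_key, tare_key below 0.001 m and horizontal distance between dish and pan below 0.03 m and z of dish in the frame of pan below 0.008 m and angle between dish's own z axis and vertical below 0.1 rad and distance of scale from where it was at the start of the episode below 0.015 m and linear speed of each of scale, dish, slab1, slab2, slab3, loupe, brass_weight below 0.01 m/s); the robot touches nothing.
It fails at once if the units or tare key is pressed while the scale is still off (value of joint power_rocker below 0.25 rad and value of joint any of units_key, tare_key above 0.002 m).
It fails at once if the print key is pressed (value of joint print_key above 0.002 m).
It fails at once if the robot leans on or pushes the pan or the dish (contact force between any of the arm, the fingers and pan above 1 N or contact force between any of the arm, the fingers and dish above 1 N).
It fails at once if the scale or the dish is lifted, tipped or shifted more than 15 mm (distance of any of dish, scale from where it was at the start of the episode above 0.015 m or angle between dish's own z axis and vertical above 0.15 rad or angle between scale's own z axis and vertical above 0.05 rad).
It fails at once if a slab, the loupe or the brass weight is lifted or moved more than 10 mm (distance of any of slab1, slab2, slab3, loupe, brass_weight from where it was at the start of the episode above 0.01 m).
It also fails if it takes over 38 s, if anything falls off the work surface, if the arm or the gripper's body presses on something with over 40 N, if the wrist force passes 120 N, or if a joint passes its speed limit or range.

## Working session

There is one attempt and no reset: what is moved stays moved. The work goes in short steps, Python scripts to look and compute and a tool call to move; the robot and the scene stay as the last step left them, time stands still between calls to the robot, and variables do not carry over. Pictures are saved under pics/ and viewed, about 8 in all and at most 12, crops included, and the job is handed in when it is done.

Besides the shell and the picture viewer there is one more tool, called after ">>>" in YAML: its name, and indented under it one key for each argument. carry_out: Moves the arm, as the interface text tells. Its arguments: {"type":"object","properties":{"offset":{"type":"array","items":{"type":"array","items":{"type":"number"}}},"rot":{"type":"array","items":{"type":"array","items":{"type":"number"}}},"claw":{"type":"array","items":{"type":"number"}},"newtons":{"type":"number"}},"required":["offset","rot","claw"]}

```bash
mkdir -p pics; cat > h.py <<'E'
import numpy as np, cv2
from scipy.spatial.transform import Rotation as R
from cell import readout, viewer, job
def rotm(s):
    r=np.array(s["rotation"],float)
    return r if r.shape==(3,3) else (R.from_euler('xyz',r).as_matrix() if r.size==3 else R.from_quat(r).as_matrix())
def K(s): return np.array([[s["fx"],0,s["cx"]],[0,s["fy"],s["cy"]],[0,0,1]])
def dist(s): return np.array([s["k1"],0,0,0.])
def ray(s,u,v):
    p=cv2.undistortPoints(np.array([[[u,v]]],float),K(s),dist(s))[0,0]
    return rotm(s)@np.array([p[0],-p[1],-1.])
def px2w(s,u,v,z=None,w=1):
    d=ray(s,u,v); c=np.array(s["xyz"])
    if z is not None: return c+d*(z-c[2])/d[2]
    a=s["z_map"][int(v)-w:int(v)+w+1,int(u)-w:int(u)+w+1]; return c+d*np.median(a[a>0])
def w2px(s,p):
    q=rotm(s).T@(np.array(p)-np.array(s["xyz"]))
    return cv2.projectPoints(np.array([[q[0],-q[1],-q[2]]]),np.zeros(3),np.zeros(3),K(s),dist(s))[0][0,0]
def save(n,im): cv2.imwrite("pics/"+n,cv2.cvtColor(im,cv2.COLOR_RGB2BGR))
E
python3 - <<'E'
from h import *
st=readout.sense(); print({k:np.round(v,3) for k,v in st.items()})
for n in("scene","top"):
    s=viewer.snapshot(n); save(n+"0.png",s["img"]); print(n,s["xyz"],s["rotation"],s["fx"],s["k1"])
    for t in("scale","rocker_raised_end","units_key_top","print_key_top","tare_key_top","pan","dish"):
        for m in viewer.mark_of(s,t)[:2]:
            print(t,np.round(m["xy"],1),round(m["conf"],2),np.round(px2w(s,*m["xy"]),4))
E
```

```text
{'t': np.float64(0.0), 'joints': array([ 1.247,  0.333, -0.065,  1.461,  0.022,  1.35 , -0.089]), 'joint_vel': array([ 0.001, -0.002, -0.001, -0.001, -0.002, -0.001,  0.002]), 'effort': array([ 0.0000e+00, -6.2327e+01,  2.5000e-02, -3.8991e+01, -6.1000e-02,
        4.0000e-02,  0.0000e+00]), 'position': array([ 0.185, -0.597,  0.244]), 'eef_rot': array([-3.1  ,  1.569,  1.914]), 'force': array([-0.193, -1.389,  0.57 ]), 'wrist_torque': array([-0.003, -0.027,  0.04 ]), 'opening': np.float64(0.087)}
scene [1.19402468 0.31237011 0.75188661] [ 0.78370752 -0.01656811  1.95211978] 457.00542456406646 0.040003080809248526
scale [168.4 227.2] 0.58 [ 0.6841 -0.1293  0.0614]
rocker_raised_end [219.1 189.7] 0.51 [ 0.5272 -0.0962  0.0449]
units_key_top [335. 314.] 0.72 [0.7358 0.2447 0.0392]
units_key_top [196.8 186.9] 0.38 [ 0.5323 -0.1518  0.0381]
print_key_top [182.5 177.8] 0.58 [ 0.5207 -0.1958  0.0417]
tare_key_top [154.8 171. ] 0.45 [ 0.5262 -0.2672  0.0431]
pan [150.2 222. ] 0.71 [ 0.6899 -0.1675  0.067 ]
pan [182.3 177.7] 0.4 [ 0.5207 -0.1963  0.0418]
dish [147.3 222.9] 0.92 [ 0.6936 -0.1721  0.066 ]
top [0.40134402 0.06027103 0.91910585] [ 0.17282246 -0.02357226 -1.56049473] 385.97515509475755 0.0014120853296621357
scale [361.8 182.8] 0.9 [ 0.6233 -0.1488  0.0611]
rocker_raised_end [339.2 220.4] 0.62 [ 0.5387 -0.0993  0.0381]
rocker_raised_end [196.1 288.8] 0.59 [0.3794 0.2276 0.0163]
units_key_top [361.7 225.1] 0.55 [ 0.5275 -0.1501  0.0438]
print_key_top [381.1 228.9] 0.4 [ 0.5194 -0.1949  0.0432]
tare_key_top [407.  223.4] 0.71 [ 0.5331 -0.2557  0.0427]
pan [368.  155.5] 0.58 [ 0.687  -0.1634  0.0672]
```

```bash
python3 - <<'E'
import cv2
a=cv2.imread("pics/top0.png"); cv2.imwrite("pics/topcrop.png",cv2.resize(a[120:270,290:450],None,fx=4,fy=4,interpolation=cv2.INTER_CUBIC))
E
```

```text
(no output)
```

View pics/scene0.png

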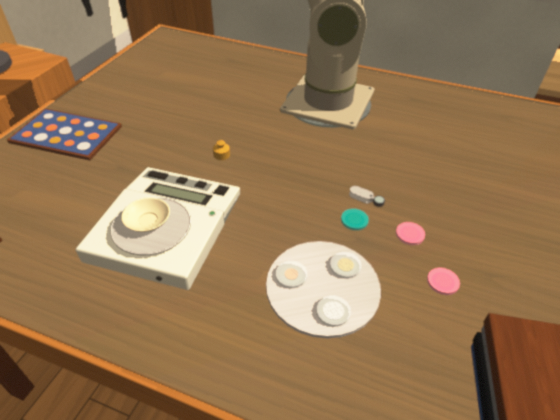

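View pics/top0.png

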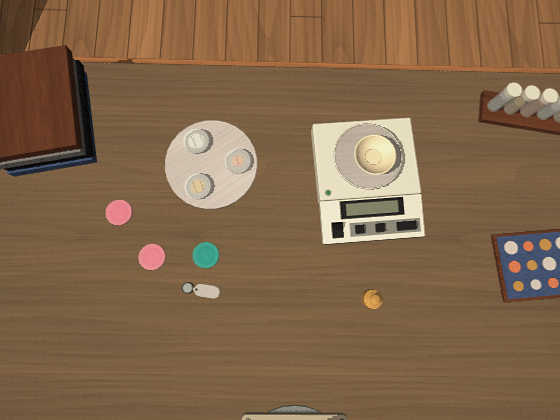

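View pics/topcrop.png

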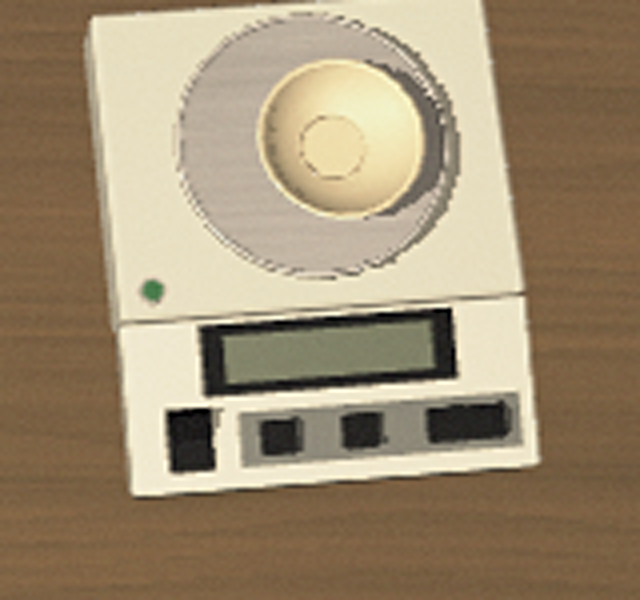

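The scene view shows the scale at about (165,222), turntable at (323,287) and the brass weight at (222,150). In the top crop, the console row from left to right is rocker (191,441), units (281,436), print (362,431) and tare (468,422). There are two square keys, at (281,436) and (362,431). The units key is the first one because it is next to the rocker. The network's 0.72 units hit in the scene view, at (335,314), is a slab on the turntable, so I reject it. Next I fit the scale's pose.

```bash
cat > fit.py <<'E'
from h import *
from scipy.optimize import least_squares
s=viewer.snapshot("top"); im=s["img"]
g=cv2.cvtColor(im,cv2.COLOR_RGB2GRAY)
f=8; x0,y0=325,215
big=cv2.resize(g[y0:y0+28,x0:x0+100],None,fx=f,fy=f,interpolation=cv2.INTER_CUBIC)
n,l,stt,c=cv2.connectedComponentsWithStats((big<75).astype(np.uint8))
obs=[]
for i in range(1,n):
    if stt[i,4]>2000 and stt[i,1]>0:
        p=(c[i]+.5)/f-.5+[x0,y0]; obs.append(p); print(np.round(p,2),stt[i,2:4]/f,stt[i,4]/f/f)
# outer corners of scale: pan-top/depth-based plane check
names=[("rocker",85),("units",34),("print",-14),("tare",-76)]
obs=sorted([o for o in obs],key=lambda o:o[0])
def face(x): return .030+.14*(x+.145)
def W(q,x,y,z): cs,sn=np.cos(q[2]),np.sin(q[2]); return [q[0]+cs*x-sn*y,q[1]+sn*x+cs*y,z]
pts=[(337.75,230.25),(360.3,229),(380.5,227.75),(407,225.5)]
corners=[((323.7,243.7),-.145,.12,.030),((424.5,236.2),-.145,-.12,.030),((312.3,124.3),.145,.12,.048),((410.8,118.8),.145,-.12,.048)]
def res(q):
    r=[]
    for (n,y),o in zip(names,pts): r+=list((w2px(s,W(q,q[3],y/1000,face(q[3])+.007))-o))
    for o,x,y,z in corners: r+=list((w2px(s,W(q,x,y,z))-o))
    return r
o=least_squares(res,[.63,-.15,0,-.11],loss="soft_l1"); q=o.x
print("pose",np.round(q,4)); print(np.round(res(q),1))
for n,y in names:
    print(n,np.round(W(q,q[3],y/1000,face(q[3])+.008),4))
st=readout.sense(); Rt=R.from_euler('xyz',st["eef_rot"]).as_matrix()
print("tool x",Rt[:,0].round(3),"tool z",Rt[:,2].round(3),"zdir deg",np.degrees(np.arctan2(Rt[1,2],Rt[0,2])), "scale yaw",np.degrees(q[2]))
# depth profile along the scale x through the keys
for y in(.085,.034,-.076):
    a=[]
    for x in np.arange(-.14,-.03,.008):
        u,v=w2px(s,W(q,x,y,face(x)+.005)); p=px2w(s,round(u),round(v),w=0); a.append((round(x*1000),round((p[2]-face(x))*1000,1)))
    print(y,a)
E
python3 fit.py
```

```text
[406.47 225.14] [21.125 10.625] 174.796875
[337.28 229.5 ] [12.   15.75] 163.25
[380.07 227.06] [10.375  9.125] 83.40625
[359.65 228.81] [10.625  9.375] 81.5
pose [ 0.6374 -0.1695  0.0905 -0.116 ]
[ 0.1  0.5 -0.5  0.  -0.1 -0.3 -0.2 -0.1 -0.3  1.2  0.9  0.7  0.  -0.9
  0.2 -2. ]
rocker [ 0.5141 -0.0953  0.0421]
units [ 0.5188 -0.1461  0.0421]
print [ 0.5231 -0.1939  0.0421]
tare [ 0.5287 -0.2557  0.0421]
tool x [ 0. -0. -1.] tool z [ 0.296 -0.955  0.   ] zdir deg -72.76789248859353 scale yaw 5.184641551614986
0.085 [(-140, np.float64(0.5)), (-132, np.float64(-3.3)), (-124, np.float64(4.2)), (-116, np.float64(5.4)), (-108, np.float64(7.4)), (-100, np.float64(8.6)), (-92, np.float64(0.5)), (-84, np.float64(-1.2)), (-76, np.float64(1.4)), (-68, np.float64(1.1)), (-60, np.float64(1.2)), (-52, np.float64(0.1)), (-44, np.float64(3.0)), (-36, np.float64(2.3))]
0.034 [(-140, np.float64(0.8)), (-132, np.float64(-2.4)), (-124, np.float64(8.8)), (-116, np.float64(3.3)), (-108, np.float64(7.3)), (-100, np.float64(-1.1)), (-92, np.float64(1.6)), (-84, np.float64(2.2)), (-76, np.float64(3.0)), (-68, np.float64(-0.6)), (-60, np.float64(2.6)), (-52, np.float64(0.2)), (-44, np.float64(1.5)), (-36, np.float64(0.7))]
-0.076 [(-140, np.float64(0.9)), (-132, np.float64(3.5)), (-124, np.float64(9.6)), (-116, np.float64(6.8)), (-108, np.float64(7.5)), (-100, np.float64(3.4)), (-92, np.float64(0.6)), (-84, np.float64(-0.3)), (-76, np.float64(-0.8)), (-68, np.float64(2.4)), (-60, np.float64(-0.1)), (-52, np.float64(0.1)), (-44, np.float64(3.7)), (-36, np.float64(5.1))]
```

```bash
sed -i 's/^pts=.*/pts=obs/; s/^def res/corners=[((o[0][0]-.375,o[0][1]-.375),*o[1:]) for o in corners]\ndef res/' fit.py
cat >> fit.py <<'E'
np.save("q.npy",q)
s2=viewer.snapshot("scene"); x0,y0,f=130,155,6
b=cv2.resize(s2["img"][y0:y0+55,x0:x0+115],None,fx=f,fy=f,interpolation=cv2.INTER_CUBIC)
def dot(x,y,z,c):
    u,v=w2px(s2,W(q,x,y,z)); cv2.circle(b,(int((u-x0+.5)*f),int((v-y0+.5)*f)),3,c,-1)
for n,y in names:
    dot(q[3],y/1000,face(q[3])+.008,(255,0,0))
for y in(.12,-.12): dot(-.145,y,.03,(0,255,0))
h=.016
for y,w in((.034,.01),(-.076,.022)):
    for a in(-.01,.01):
        for e in(-w,w): dot(q[3]+a,y+e,face(q[3]+a)+.008,(0,255,255))
save("scene1.png",b)
E
python3 fit.py | grep -A8 pose
```

```text
pose [ 0.6383 -0.1685  0.0898 -0.1158]
[ 0.1  0.7 -0.3 -0.3 -0.2 -0.1 -0.1 -0.2 -0.4  1.2  0.8  0.7  0.  -0.9
  0.2 -1.9]
rocker [ 0.5153 -0.0942  0.0421]
units [ 0.5199 -0.145   0.0421]
print [ 0.5242 -0.1929  0.0421]
tare [ 0.5297 -0.2546  0.0421]
tool x [ 0. -0. -1.] tool z [ 0.296 -0.955  0.   ] zdir deg -72.76535345604047 scale yaw 5.147250988069153
0.085 [(-140, np.float64(-0.2)), (-132, np.float64(1.3)), (-124, np.float64(3.4)), (-116, np.float64(5.4)), (-108, np.float64(10.1)), (-100, np.float64(13.1)), (-92, np.float64(-0.8)), (-84, np.float64(3.2)), (-76, np.float64(2.2)), (-68, np.float64(-0.2)), (-60, np.float64(-1.5)), (-52, np.float64(1.1)), (-44, np.float64(0.9)), (-36, np.float64(5.0))]
```

View pics/scene1.png

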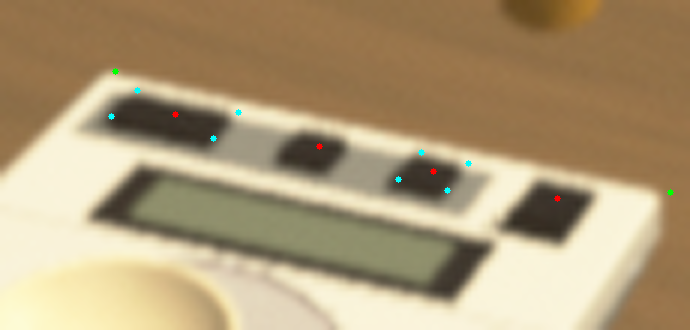

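The overlay matches both squares and the long key. The scene view puts them roughly 1–2 mm further back, so I shift +1.5 mm in x. The units key is the one between rocker and print, at crop (428,178), which is confirmed here. I move with jaws shut to above the rocker's rear half.

>>> carry_out:
  offset:
    - [15,22,0]
    - [40,58,0]
    - [70,101,0]
    - [100,144,0]
    - [130,188,0]
    - [160,231,0]
    - [190,274,0]
    - [220,318,0]
    - [250,361,0]
    - [280,404,0]
    - [310,448,-20]
    - [335,484,-50]
    - [349,504,-90]
    - [349,504,-120]
    - [349,504,-124]
    - [349,504,-124]
    - [349,504,-124]
  rot:
    - [0,0,-1]
    - [0,0,-2]
    - [0,0,-3]
    - [0,0,-4]
    - [0,0,-5]
    - [0,0,-6]
    - [0,0,-7]
    - [0,0,-8]
    - [0,0,-9]
    - [0,0,-10]
    - [0,0,-11]
    - [0,0,-12]
    - [0,0,-12]
    - [0,0,-12]
    - [0,0,-12]
    - [0,0,-12]
    - [0,0,-12]
  claw: [0,0,0,0,0,0,0,0,0,0,0,0,0,0,0,0,0]
  newtons: 10

```text
t: 3.08
position: [0.535, -0.0935, 0.1221]
eef_rot: [1.136, 1.568, -0.344]
force: [0.3, -0.5, 0.7]
opening: 0.0008
```

>>> carry_out:
  offset:
    - [-1,1,-20]
    - [-1,1,-40]
    - [-1,1,-42]
    - [-1,1,-42]
  rot:
    - [0,0,0]
    - [0,0,0]
    - [0,0,0]
    - [0,0,0]
  claw: [0,0,0,0]

```text
t: 3.58
position: [0.5345, -0.0927, 0.0813]
eef_rot: [1.173, 1.567, -0.307]
force: [-0.2, 0.4, 0.3]
opening: 0.0004
```

```bash
cat > look.py <<'E'
import sys
from h import *
a=viewer.snapshot("scene"); st=readout.sense(); x0,y0,f=110,95,5
b=cv2.resize(a["img"][y0:y0+115,x0:x0+145],None,fx=f,fy=f,interpolation=cv2.INTER_CUBIC)
p=st["position"]; u,v=w2px(a,[p[0],p[1],p[2]-.022]); cv2.circle(b,(int((u-x0+.5)*f),int((v-y0+.5)*f)),3,(255,0,0),-1)
save(sys.argv[1],b); print(np.round(p,4),np.round(st["force"],2),st["t"])
E
python3 look.py r1.png
```

```text
[ 0.5347 -0.0927  0.0813] [-0.43 -0.44 -0.04] 3.625
```

View pics/r1.png

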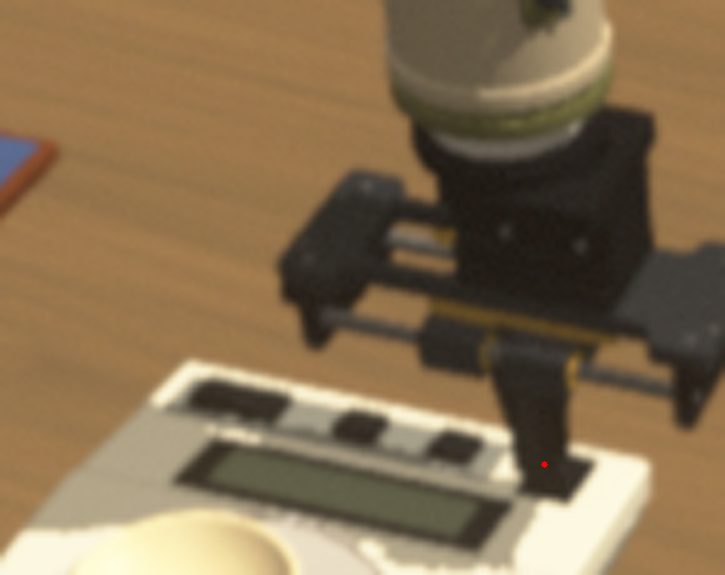

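The fingertip is at crop (545,465), directly above the rocker's rear end at about (555,490). I press down in small steps.

>>> carry_out:
  offset:
    - [0,0,-5]
    - [0,0,-9]
    - [0,0,-12]
    - [0,0,-14]
    - [0,0,-16]
    - [0,0,-17]
    - [0,0,-18]
    - [0,0,-18]
  rot:
    - [0,0,0]
    - [0,0,0]
    - [0,0,0]
    - [0,0,0]
    - [0,0,0]
    - [0,0,0]
    - [0,0,0]
    - [0,0,0]
  claw: [0,0,0,0,0,0,0,0]

```text
t: 4.62
position: [0.5346, -0.0927, 0.0633]
eef_rot: [1.174, 1.567, -0.306]
force: [1.5, -0.0, 2.0]
opening: 0.0006
```

>>> carry_out:
  offset:
    - [0,0,-1]
    - [0,0,-1.5]
    - [0,0,-2]
    - [0,0,-2]
  rot:
    - [0,0,0]
    - [0,0,0]
    - [0,0,0]
    - [0,0,0]
  claw: [0,0,0,0]

```text
t: 5.12
position: [0.5348, -0.0926, 0.0626]
eef_rot: [1.065, 1.566, -0.416]
force: [-3.9, 1.3, 17.9]
opening: 0.0001
```

A force of 17.9 N at the expected height means the end stop is reached. I lift and move over the units key.

>>> carry_out:
  offset:
    - [0,0,8]
    - [0,0,20]
    - [0,0,25]
    - [-7,-26,25]
    - [-13,-52,25]
    - [-13,-52,18]
    - [-13,-52,15]
    - [-13,-52,15]
  rot:
    - [0,0,0]
    - [0,0,0]
    - [0,0,0]
    - [0,0,0]
    - [0,0,0]
    - [0,0,0]
    - [0,0,0]
    - [0,0,0]
  claw: [0,0,0,0,0,0,0,0]

```text
t: 6.12
position: [0.5218, -0.1434, 0.0772]
eef_rot: [1.183, 1.567, -0.296]
force: [-0.2, -0.1, -0.5]
opening: 0.0008
```

```bash
python3 look.py u1.png
```

```text
[ 0.522  -0.1436  0.0775] [-0.37 -0.03  0.2 ] 6.175
```

View pics/u1.png

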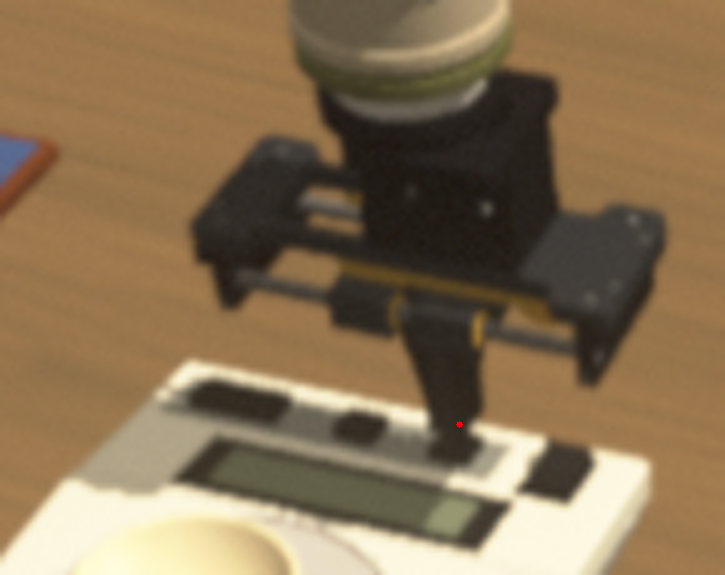

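The rocker, at (560,472), has changed shape, and the finger is above the units key at (455,447), well clear of print at (360,425). I press.

>>> carry_out:
  offset:
    - [0,-1,-6]
    - [0,-1,-10]
    - [0,-1,-12]
    - [0,-1,-14]
    - [0,-1,-15]
    - [0,-1,-16]
    - [0,-1,-16]
  rot:
    - [0,0,0]
    - [0,0,0]
    - [0,0,0]
    - [0,0,0]
    - [0,0,0]
    - [0,0,0]
    - [0,0,0]
  claw: [0,0,0,0,0,0,0]

```text
t: 7.05
position: [0.5222, -0.1445, 0.0616]
eef_rot: [1.205, 1.566, -0.274]
force: [-0.3, 1.9, 3.5]
opening: 0.0005
```

>>> carry_out:
  offset:
    - [0,0,-0.5]
    - [0,0,-1]
    - [0,0,-1.5]
    - [0,0,-1.5]
    - [0,0,-1.5]
  rot:
    - [0,0,0]
    - [0,0,0]
    - [0,0,0]
    - [0,0,0]
    - [0,0,0]
  claw: [0,0,0,0,0]

```text
t: 7.68
position: [0.5224, -0.1444, 0.0611]
eef_rot: [1.149, 1.566, -0.33]
force: [-4.9, 1.9, 12.6]
opening: 0.0005
```

The key bottomed at 12.6 N. I lift, pass high over the print key, and go to tare.

>>> carry_out:
  offset:
    - [0,0,8]
    - [0,0,20]
    - [0,0,32]
    - [2,-28,32]
    - [5,-56,32]
    - [7,-84,32]
    - [9,-110,30]
    - [9,-110,20]
    - [9,-110,16]
    - [9,-110,16]
  rot:
    - [0,0,0]
    - [0,0,0]
    - [0,0,0]
    - [0,0,0]
    - [0,0,0]
    - [0,0,0]
    - [0,0,0]
    - [0,0,0]
    - [0,0,0]
    - [0,0,0]
  claw: [0,0,0,0,0,0,0,0,0,0]

```text
t: 8.93
position: [0.5314, -0.2532, 0.0768]
eef_rot: [1.268, 1.567, -0.209]
force: [-0.1, -0.2, 0.4]
opening: 0.0004
```

```bash
python3 look.py t1.png
```

```text
[ 0.5315 -0.2534  0.0771] [ 0.54 -0.77  0.07] 8.975
```

View pics/t1.png

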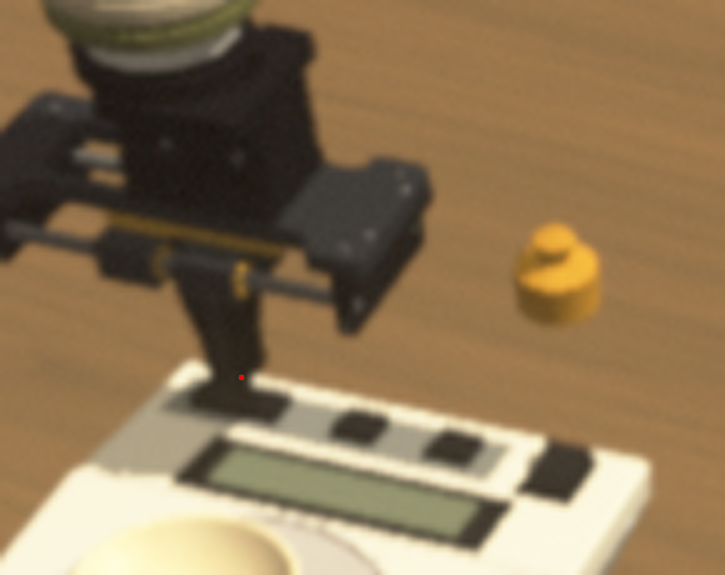

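The finger is centred over the tare key, at crop (240,400). Print at (360,425) and units at (455,447) are both up. I press tare.

>>> carry_out:
  offset:
    - [0,-1,-6]
    - [0,-1,-10]
    - [0,-1,-12]
    - [0,-1,-14]
    - [0,-1,-15.5]
    - [0,-1,-16.5]
    - [0,-1,-17]
    - [0,-1,-17.5]
    - [0,-1,-17.5]
  rot:
    - [0,0,0]
    - [0,0,0]
    - [0,0,0]
    - [0,0,0]
    - [0,0,0]
    - [0,0,0]
    - [0,0,0]
    - [0,0,0]
    - [0,0,0]
  claw: [0,0,0,0,0,0,0,0,0]

```text
t: 10.1
position: [0.5321, -0.2542, 0.061]
eef_rot: [1.187, 1.565, -0.29]
force: [-4.8, 3.3, 14.4]
opening: 0.0002
```

>>> carry_out:
  offset:
    - [0,0,0]
    - [0,0,10]
    - [0,0,40]
    - [0,-10,80]
    - [-10,-40,120]
    - [-30,-80,150]
    - [-60,-120,160]
    - [-90,-150,160]
    - [-90,-150,160]
    - [-90,-150,160]
  rot:
    - [0,0,0]
    - [0,0,0]
    - [0,0,0]
    - [0,0,0]
    - [0,0,0]
    - [0,0,0]
    - [0,0,0]
    - [0,0,0]
    - [0,0,0]
    - [0,0,0]
  claw: [0,0,0,0,0,0,0,0,0,0]

```text
t: 11.35
position: [0.4425, -0.4036, 0.2212]
eef_rot: [1.266, 1.565, -0.211]
force: [1.4, 0.4, -0.5]
opening: 0.0005
```

```bash
python3 look.py e1.png; python3 - <<'E'
from h import *
a=cv2.imread("pics/top0.png"); s=viewer.snapshot("top"); b=cv2.cvtColor(s["img"],cv2.COLOR_RGB2BGR)
c=[cv2.resize(i[195:250,315:430],None,fx=6,fy=5,interpolation=cv2.INTER_CUBIC) for i in(a,b)]
cv2.imwrite("pics/cmp.png",np.vstack(c))
g=[cv2.cvtColor(i[110:240,310:420],cv2.COLOR_BGR2GRAY).astype(np.float32) for i in(a,b)]
print("scale shift px",cv2.phaseCorrelate(*g))
E
```

```text
[ 0.443  -0.4031  0.2212] [0.27 0.01 0.22] 11.4
scale shift px ((9.723462414967798e-05, 0.5099050921491681), 1.0000460909619744)
```

View pics/cmp.png

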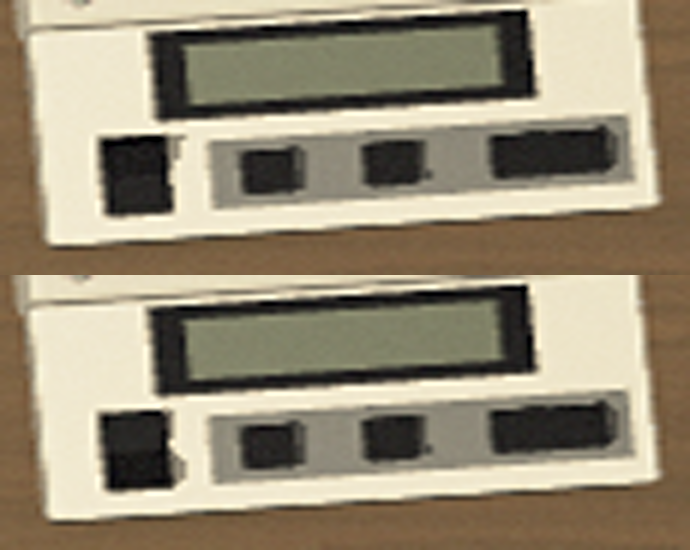

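The rocker's shadow moved from its rear end (178,145) to its front end (178,465), so it has flipped to on. All three keys look up as before, and the scale's outline has not moved. I hand the job in.

```bash
python3 -c "
from h import *
print(job.job_done())"
```

```text
the job is handed in; nothing more can be done
None
```

The job is done and handed in, finishing at about 11.4 s of the 38 s allowed. The hand-in gives no verdict. With the jaws shut, I pressed each control to its end stop and let it spring back before the next:

| Control | Force at end stop |
|---|---|
| Rocker, raised rear end | 17.9 N |
| Units key, next to the rocker | 12.6 N |
| Tare key | 14.4 N |

- **Rocker and keys:** The last top picture shows the rocker's shadow on its other end, so it is on. All three keys look up, and the fingers passed well above the print key.
- **Scale:** In the side-by-side crops the console's outlines line up, so I see no shift. The image correlation gave 0 and 0.5 px; 0.5 px would be about 1 mm, and I took it as an artefact.
- **Arm:** It stands clear at z = 0.22 m, with the force reading near zero.
- **Not checked:** I did not compare the dish, slabs, loupe and brass weight one by one at the end. The arm only touched the three controls.
- **Disagreements:** In the scene picture, the network's top hit for the units key was a slab on the turntable, which I rejected. The two cameras also differed by about 1–2 mm on the key row, so I shifted my targets 1.5 mm towards the pan.

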